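# Clamp a chain tensioner and hold its arm wound to the stop

### The job

The hanger tongue of the sprung chain tensioner lies loose under the jaw of the small blue yoke vise. Crank the red knob clockwise (seen from above) until the jaw clamps the tongue firmly, then take the black roller and swing the tensioner's arm clockwise, forward against its spring, all the way to its stop, without the tensioner shifting in the vise. Finish while still holding the arm at its stop: do not let go, and leave the spanner, the magnet and the bearing where they lie.

Things in the scene. Friction and masses are not known exactly. Their poses are not given: they have to be found in the camera images.
- screw_axis (a point): point on the vise's vertical screw axis, 120 mm above the bench. The vise is a blue bed plate 96 x 190 x 12 mm fixed to the bench, with two posts and a bridge (top 98 mm above the bench) over the tongue; its own y axis runs from the screw along the tongue to the tensioner's pivot, its x axis points away from the robot (give or take its yaw)
- crank (a joint): turn of the vise's crank in rad, growing clockwise from above (tightening); starts at 0 to 0.8, and at 0 the crank arm points along the vise's -y. It takes 4.5 N at the knob and stays where it is left. The jaw meets the tongue at about 3.1; from there the push grows to about 15 N over the next 0.6 rad, where the tongue is firmly clamped and stays so when released; stop at 10 to 20 N
- jaw (a joint): downward travel of the jaw in m: 14 mm per turn of the crank (crank and screw sink with it); it meets the tongue at about 0.007
- crank_knob (a point): middle of the red upright knob on the crank, which turns freely on its spindle: 21 mm thick, 36 mm high (18 mm above and below this point), 55 mm from the screw axis, standing on the crank arm (15 mm wide); grips well from above. It starts about 136 mm above the bench and sinks with the screw
- tensioner: the loose chain tensioner, 0.57 kg; origin in the underside of its hanger tongue, near the screw axis. The tongue is an aluminium bar 36 wide x 10 thick, lying on the vise's bed between two guide rails; the round pivot body (52 mm across) stands 100 mm along its y axis
- pivot (a point): point on the vertical axis on which the tensioner's arm swings, about 87 mm above the bench
- tension_arm (a joint): swing of the tensioner's arm in rad: 0 at its rest stop, where it points along the tensioner's -x (towards the robot), growing clockwise seen from above up to 1.3 at the forward stop, where it points nearly along the tensioner's +y (upright steel stop pins on the pivot body mark both stops). A spring drives it back to 0: about 2 N at the roller at the start, 6.4 N at the stop
- roller (a point): centre of the black roller on the end of the arm, 85 mm from the pivot axis, about 85 mm above the bench. It turns freely on its pin: 29 mm thick, 33 mm high (16.5 mm above and below this point), with a rim 34 mm across and 5 mm high at its foot, above the arm; grips well from above
- spanner: bystander: steel combination spanner, 36 x 219 x 8 mm, loose on the bench; origin under its middle
- magnet: bystander: red triangular welding magnet, 85 x 100 x 18 mm, loose on the bench; origin under its middle
- race: bystander: steel ball bearing, 47 mm across, 14 mm high, loose on the bench; origin under its middle
Not all that is in view belongs to the job. There is more than one size of the part that bears screw_axis; the job needs the larger. Of the things that look like the tensioner, the larger one is meant.

How it is judged:
By the outcome, as a careful person would: the job done as asked, in the order asked, and still so for the second after the job is handed in, while the arm keeps its last pose, push and grip.
It also fails if it takes over 61 s, if anything falls off the work surface, if the arm or the gripper's body presses on something with over 40 N, if the wrist force passes 120 N, or if a joint passes its speed limit or range.

### The arm

A 7-joint arm with a two-finger parallel gripper is mounted at the origin on a cart in front of the work surface, level with it; the furniture and walls round the work are solid. World frame = base frame: x ahead of the robot, y to its left, z up, the work surface at z = 0. Lengths are in m, angles in rad, forces in N, time in s.
With the tool pointing down it reaches from about 0.425 to 0.925 m from the base axis. Payload 6.8 kg.
Tool frame: the origin (TCP) lies at the very end of the fingers, on their centre line; the grasp point (between the pads) lies 19 mm behind it; z points along the fingers, y is the line along which they close (so a half turn about z gives the same grasp; the last joint's range is limited). The gripper opens to 85 mm and grips with 20 to 120 N. Pads are 22 mm wide; open, the fingers measure 114 mm over their backs; the gripper's body (76 mm by 85 mm) begins 54 mm behind the grasp point. The pads swing forward as they close: fully open they stand 13 mm farther back than shut.
Start: joints at [-1.329, 0.477, 0.022, 1.555, -0.011, 1.109, -0.083], TCP at [0.231, 0.634, 0.231] pointing down, gripper open.
Joint ranges: [-2.96, 2.96], [-0.34, 2.1], [-1.41, 1.46], [0.24, 2.44], [-1.37, 4.51], [0.17, 1.92], [-2.96, 2.96]. Speed limits (rad/s): [2.39, 2.39, 3.14, 3.14, 3.14, 3.14, 3.14].

### API

Orientations are given as a unit quaternion [w, x, y, z].
In Python, from station import bot gives the robot as it stands. The module is installed in compiled form; this text tells all that it offers.
- The arm moves only by the shell command python3 -m jog 'ROWS' [OPENING] [FORCE]. ROWS is JSON, a list of rows, each a list of 4 numbers: the shift along the tool's x, y, z in cm, then the turn about the tool's z in rad. In form: [[x, y, z, spin], ...]. A call has 1 to 20 rows; each row is the pose to reach, as a shift and turn from the pose commanded when the call began, along the tool's axes at that moment; what a row does not reach only later rows make up. A row lasts 1/12 s, in which the tool goes at most 41.7 mm and 7.16 degrees, less where a joint would pass 70% of its speed; a pose out of reach is approached as far as the arm can. A call with a gripper value outside its range is refused whole. OPENING is the closure, from -1 (fully open) to 1 (shut), set as the call begins (- or left out, the last holds). The fingers move at their own pace and stop on an object; FORCE is the grip in N (left out, the last holds). Time passes only in rows, so rows that repeat a pose let the fingers close. It gives the time, the measured TCP pose, the force, the opening and the grip force at its end, in the units of the state.
- bot.get_obs(): the state, without advancing time (a new reading comes with each control period).
- bot.read_camera(name): name is "side" or "top"; returns a dict with "pixels" (400x640x3 uint8, red, green, blue), "depth" (400x640 float32, m along the optical axis (not along the pixel's ray), 0 where there is no reading), "fovy" (degrees; the focal length in pixels is half the picture's height over the tangent of half this angle, whatever the lens; pixels are square), "cx", "cy" (the principal point, pixels), "pose" (4x4, takes a point from camera to world coordinates). Camera axes: x right, y down, z forward; pixel columns grow to the right and rows downward; lengths in m; the calibration is good to about 2 mm. A picture is of the moment at which its call begins.
- bot.hand_in(): hands the job in; it is judged then, once.
The state is a dict: "t": time; "q": joint angles; "joint_vel": joint speeds; "joint_torque": joint torques, N m; "eef_pos": TCP position; "tool_rot": TCP orientation; "contact_force": force on the tool from outside, world axes, zero at the start; "torque": the same for the moment, N m; "gripper_width": opening from 0.0 (shut) to 1.0 (fully open); "grasp_force": force on a finger pad.
Only numpy, scipy, OpenCV 4.12 (cv2) and the standard library are available. Lean on these libraries where they do the work, as an engineer would, in place of code of your own. Each camera call takes 0.05 s, during which the arm holds its last target. There are 200 camera calls.

## Working session

There is one attempt and no reset: what is moved stays moved. The work goes in short steps, Python scripts to look and compute and a shell command to move; the robot and the scene stay as the last step left them, time stands still between calls to the robot, and variables do not carry over. Pictures are saved under pics/ and viewed, at most 10 in all, crops included, and the job is handed in when it is done.

```bash
mkdir -p pics
python3 - <<'E'
from station import bot
import cv2,numpy as np
o=bot.get_obs()
print({k:np.round(v,3).tolist() for k,v in o.items()})
for n in("top","side"):
    c=bot.read_camera(n); cv2.imwrite(f"pics/{n}0.png",c["pixels"][:,:,::-1])
    np.savez(f"pics/{n}0.npz",**c); print(n,c["fovy"],c["cx"],c["cy"],np.round(c["pose"],3).tolist())
E
```

```text
{'t': 0.0, 'q': [-1.329, 0.478, 0.022, 1.556, -0.011, 1.109, -0.083], 'joint_vel': [-0.003, 0.001, 0.003, 0.002, -0.001, 0.0, 0.0], 'joint_torque': [-0.0, -59.646, 1.608, -28.119, 0.012, 0.01, -0.0], 'eef_pos': [0.231, 0.634, 0.23], 'tool_rot': [-0.0, 0.174, 0.985, -0.001], 'contact_force': [-0.117, 1.156, -0.304], 'torque': [-0.04, 0.045, 0.059], 'grasp_force': 0.0, 'gripper_width': 1.0}
top 53.242575183740364 322.1401481744743 195.30934642944987 [[0.047, -0.977, 0.208, 0.422], [-0.999, -0.047, 0.008, -0.145], [0.001, -0.208, -0.978, 0.939], [0.0, 0.0, 0.0, 1.0]]
side 44.20833310018429 310.5134281631812 198.59725860095503 [[0.994, -0.054, 0.093, 0.503], [-0.108, -0.507, 0.855, -1.065], [0.001, -0.86, -0.51, 0.641], [0.0, 0.0, 0.0, 1.0]]
```

View pics/top0.png

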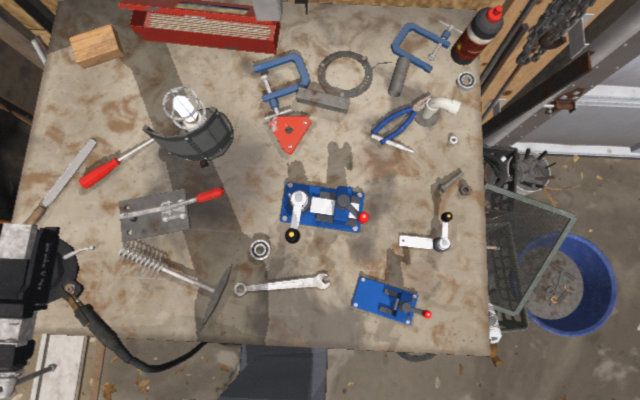

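View pics/side0.png

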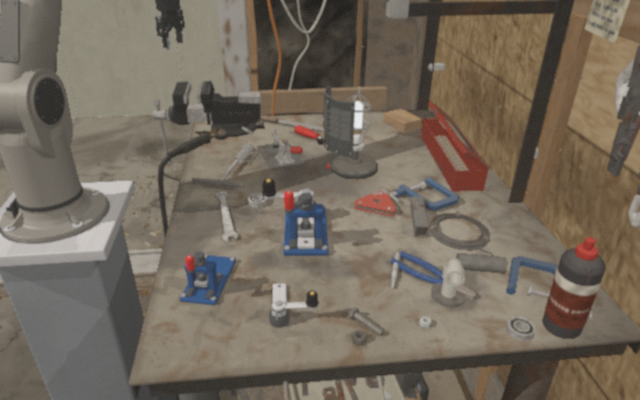

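The top view shows the large vise at about (323,207), with its red knob at (364,217). The tensioner pivot is at (299,198) and the black roller at (292,236). The small vise at (390,300) and the loose tensioner at (430,240) are decoys. Next I'll measure these points.

```bash
cat > h.py <<'E'
import numpy as np,cv2
def load(n): return dict(np.load(f"pics/{n}.npz"))
def ray(c,u,v):
    f=200/np.tan(np.radians(float(c["fovy"]))/2)
    d=c["pose"][:3,:3]@np.array([(u-c["cx"])/f,(v-c["cy"])/f,1]); return c["pose"][:3,3],d
def plane(c,u,v,z):
    p,d=ray(c,u,v); return p+d*(z-p[2])/d[2]
def two(c1,a,c2,b):
    p,d=ray(c1,*a);q,e=ray(c2,*b)
    s=np.linalg.lstsq(np.c_[d,-e],q-p,rcond=None)[0]
    return (p+d*s[0]+q+e*s[1])/2,np.linalg.norm(p+d*s[0]-q-e*s[1])
def cloud(c):
    f=200/np.tan(np.radians(float(c["fovy"]))/2); v,u=np.mgrid[:400,:640]; z=c["depth"]
    P=np.stack([(u-c["cx"])/f*z,(v-c["cy"])/f*z,z],-1)
    return P@c["pose"][:3,:3].T+c["pose"][:3,3]
E
python3 - <<'E'
from h import *
t,s=load("top0"),load("side0")
def blob(c,box,kind):
    x0,y0,x1,y1=box; im=c["pixels"][y0:y1,x0:x1]; hsv=cv2.cvtColor(im,cv2.COLOR_RGB2HSV)
    H,S,V=[hsv[...,i].astype(int) for i in range(3)]
    m={"red":((H<8)|(H>172))&(S>150)&(V>90),"black":(V<60),"blue":(H>95)&(H<125)&(S>130)}[kind]
    n,l,st,ce=cv2.connectedComponentsWithStats(m.astype(np.uint8)); k=1+st[1:,4].argmax()
    P=cloud(c)[y0:y1,x0:x1][(l==k)&(c["depth"][y0:y1,x0:x1]>0)]
    print(kind,box,ce[k]+[x0,y0],st[k],"med",np.median(P,0).round(4),"min",np.percentile(P,3,axis=0).round(3),"max",np.percentile(P,97,axis=0).round(3))
    return P
blob(t,(350,200,380,230),"red"); blob(s,(278,185,300,215),"red")
blob(t,(278,222,306,250),"black"); blob(s,(258,172,280,200),"black")
for B in [(270,170,380,240)]:
    P=blob(t,B,"blue")
    Q=P[(P[:,2]>.004)&(P[:,2]<.022)][:,:2]; r=cv2.minAreaRect((Q*1000).astype(np.float32)); print("bed",len(Q),r)
    Q=P[(P[:,2]>.085)][:,:2]; print("bridge",len(Q),cv2.minAreaRect((Q*1000).astype(np.float32)) if len(Q)>3 else 0)
a=cv2.resize(t["pixels"][165:255,260:385],None,fx=5,fy=5,interpolation=2)
b=cv2.resize(s["pixels"][165:265,240:340],None,fx=4.5,fy=4.5,interpolation=2)
cv2.imwrite("pics/ca.png",a[:,:,::-1]);cv2.imwrite("pics/cb.png",b[:,:,::-1])
E
```

```text
red (350, 200, 380, 230) [362.79310345 217.31034483] [ 8 12 11 11 87] med [ 0.5476 -0.2209  0.1517] min [ 0.54  -0.231  0.125] max [ 0.559 -0.213  0.155]
red (278, 185, 300, 215) [288.43089431 200.5203252 ] [  6   7   9  17 123] med [ 0.5496 -0.2294  0.1411] min [ 0.543 -0.233  0.123] max [ 0.557 -0.224  0.155]
black (278, 222, 306, 250) [292.176 235.848] [  7   7  15  14 125] med [ 0.5087 -0.0797  0.101 ] min [ 0.499 -0.091  0.076] max [ 0.524 -0.065  0.104]
black (258, 172, 280, 200) [268.81428571 188.45714286] [  5   8  12  16 140] med [ 0.5144 -0.0862  0.0894] min [ 0.501 -0.091  0.075] max [ 0.526 -0.079  0.103]
blue (270, 170, 380, 240) [309.96385542 195.16566265] [ 10  13  77  39 664] med [ 0.6213 -0.0999  0.0125] min [ 0.56  -0.2    0.009] max [ 0.641 -0.045  0.094]
bed 531 ((592.9134521484375, -128.41433715820312), (170.21389770507812, 93.75745391845703), 85.0218734741211)
bridge 129 ((610.8128662109375, -184.7853546142578), (26.620874404907227, 34.68043518066406), 1.0146061182022095)
```

View pics/ca.png

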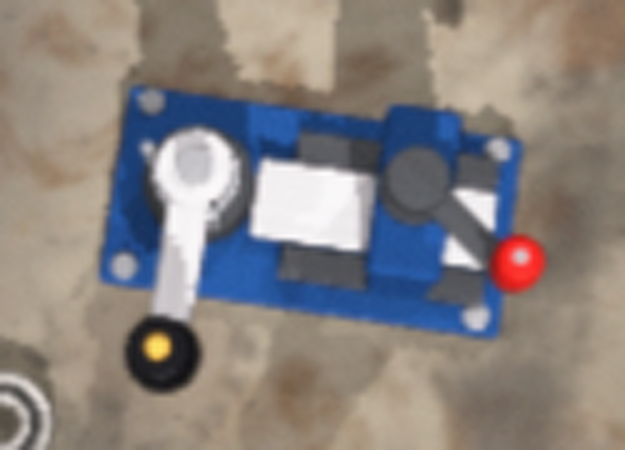

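View pics/cb.png

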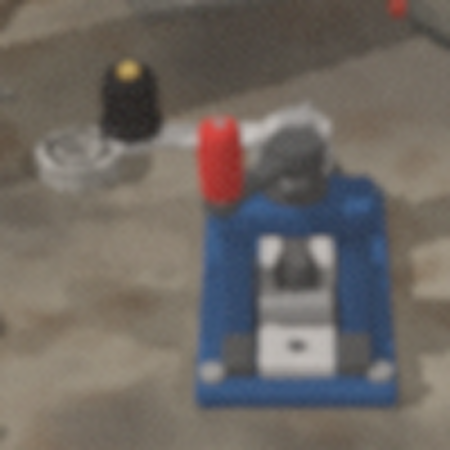

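The crops show the screw hub at top-picture pixel (343.6,201.4), the knob top at (363.8,216.6), the pivot cap at (298.6,196.6) and the roller top at (292,235). The bed corners are also visible.

Run:
```python
from h import *
t,s=load("top0"),load("side0")
C=cloud(t)
px=lambda x,y:(260+x/5-.4,165+y/5-.4)
for nm,p in dict(hub=(418,182),knob=(519,262),pivcap=(193,158),roller=(160,352)).items():
    u,v=px(*p); i,j=int(round(v)),int(round(u)); print(nm,C[i-1:i+2,j-1:j+2].reshape(-1,3).mean(0).round(4), C[i-1:i+2,j-1:j+2,2].round(3).tolist())
cor=[plane(t,*px(*p),.012)[:2] for p in[(133,86),(521,145),(497,337),(103,283)]]
print(np.round(cor,4)); c=np.array(cor); 
d=(c[0]-c[1]+c[3]-c[2]); print("center",c.mean(0),"yaxis deg",np.degrees(np.arctan2(d[1],d[0])), np.linalg.norm(d)/2)
for nm,p,z in[("hub",(418,182),.128),("knob",(519,258),.154),("pivcap",(193,158),.1),("roller",(161,350),.1015)]: print(nm,z,plane(t,*px(*p),z).round(4))
sx=lambda x,y:(240+x/4.5-.4,165+y/4.5-.4)
print(two(t,px(519,260),s,sx(220,122)),two(t,px(160,350),s,sx(130,70)),two(t,px(418,182),s,sx(295,135)))
```

```text
hub [ 0.5853 -0.1818  0.1212] [[0.12, 0.121, 0.121], [0.125, 0.12, 0.12], [0.12, 0.121, 0.123]]
knob [ 0.5481 -0.2212  0.1545] [[0.155, 0.156, 0.155], [0.154, 0.155, 0.156], [0.153, 0.154, 0.154]]
pivcap [ 0.6007 -0.0842  0.077 ] [[0.079, 0.076, 0.077], [0.075, 0.075, 0.078], [0.076, 0.079, 0.077]]
roller [ 0.5111 -0.0785  0.1042] [[0.106, 0.103, 0.105], [0.104, 0.105, 0.106], [0.104, 0.102, 0.102]]
[[ 0.6475 -0.0493]
 [ 0.6274 -0.2355]
 [ 0.5354 -0.2267]
 [ 0.552  -0.0416]]
center [ 0.5905719  -0.13828816] yaxis deg 84.36075919522146 0.18655138848214808
hub 0.128 [ 0.584  -0.1819  0.128 ]
knob 0.154 [ 0.5499 -0.222   0.154 ]
pivcap 0.1 [ 0.5955 -0.0863  0.1   ]
roller 0.1015 [ 0.5122 -0.0778  0.1015]
(array([ 0.54988014, -0.22181468,  0.15592933]), np.float64(0.0022251982372741524)) (array([ 0.5130707 , -0.07772128,  0.10610873]), np.float64(0.0027460810366937275)) (array([ 0.58635012, -0.1821031 ,  0.12391872]), np.float64(0.003064414427150845))
```

```bash
cat >> h.py <<'E'
def rows(pts,spin=None,base=None):
    from station import bot
    from scipy.spatial.transform import Rotation as R
    o=bot.get_obs(); q=o["tool_rot"]; M=R.from_quat([q[1],q[2],q[3],q[0]]).as_matrix()
    p0=np.array(o["eef_pos"] if base is None else base)
    print("t",o["t"],"p",p0.round(4),"ydeg",np.degrees(np.arctan2(M[1,1],M[0,1])).round(1),"F",np.round(o["contact_force"],2))
    for i,p in enumerate(pts): print((100*M.T@(np.array(p)-p0)).round(2).tolist(), 0 if spin is None else round(spin[i],3))
E
python3 - <<'E'
from h import *
for n in("top0","side0"):
    P=cloud(load(n)).reshape(-1,3)
    for x0 in(.3,.4,.5,.6):
        print(n,x0,[round(float(np.percentile(Q[:,2],99.5)),2) if len(Q:=P[(P[:,0]>x0)&(P[:,0]<x0+.1)&(P[:,1]>y)&(P[:,1]<y+.1)])>5 else 0 for y in np.arange(-.4,.6,.1)])
rows([(.45,.35,.28),(.5498,-.222,.28),(.5498,-.222,.126)])
E
```

```text
top0 0.3 [0.11, 0.02, 0.0, 0.01, 0.02, 0.02, 0.0, 0.05, 0.15, 0.11]
top0 0.4 [0.07, 0.01, 0.94, 0.08, 0.02, 0.02, 0.03, 0.03, 0.12, 0.12]
top0 0.5 [0.01, 0.16, 0.12, 0.1, 0.11, 0.1, 0.06, 0.05, 0.12, 0.12]
top0 0.6 [0.0, 0.02, 0.09, 0.08, 0.22, 0.23, 0.23, 0.03, 0.03, 0.01]
side0 0.3 [0.11, 0.02, 0.0, 0.01, 0.02, 0.02, 0.01, 0.05, 0.15, 0.15]
side0 0.4 [0.07, 0.02, 0.01, 0.08, 0.02, 0.02, 0.03, 0.03, 0.12, 0.12]
side0 0.5 [0.01, 0.15, 0.12, 0.11, 0.11, 0.1, 0.06, 0.06, 0.12, 0.12]
side0 0.6 [0.0, 0.09, 0.1, 0.08, 0.23, 0.23, 0.23, 0.03, 0.03, 0.01]
t 0.1 p [0.2312 0.6336 0.2304] ydeg 70.0 F [-1.02 -0.15 -0.07]
[-30.28, -19.15, -4.92] 0
[-59.26, -69.46, -4.84] 0
[-59.26, -69.44, 10.56] 0
```

```bash
python3 -m jog '[[-15,-10,-5,0],[-30,-19,-5,0],[-30,-19,-5,0],[-30,-19,-5,0],[-30,-19,-5,0],[-30,-19,-5,0],[-30,-19,-5,0],[-30,-19,-5,0],[-30,-19,-5,0],[-59.26,-69.46,-4.84,0],[-59.26,-69.46,-4.84,0],[-59.26,-69.46,-4.84,0],[-59.26,-69.46,-4.84,0],[-59.26,-69.46,-4.84,0],[-59.26,-69.46,-4.84,0],[-59.26,-69.46,-4.84,0],[-59.26,-69.46,-4.84,0],[-59.26,-69.46,-4.84,0],[-59.26,-69.46,-4.84,0],[-59.26,-69.46,-4.84,0]]' -1 40
python3 -c "
from h import *
rows([(.5498,-.222,.28),(.5498,-.222,.18)])"
```

```text
t: 1.77
eef_pos: [0.5278, -0.1004, 0.28]
tool_rot: [-0.0, 0.174, 0.985, 0.0]
contact_force: [1.2, 0.7, -0.4]
gripper_width: 0.998
grasp_force: 0.0
t 1.7667 p [ 0.5278 -0.1004  0.28  ] ydeg 70.0 F [ 1.21  0.68 -0.42]
[-6.23, -10.67, -0.01] 0
[-6.23, -10.67, 9.99] 0
```

```bash
python3 -m jog '[[-6.2,-10.7,0,0],[-6.2,-10.7,0,0],[-6.2,-10.7,0,0],[-6.2,-10.7,0,0],[-6.2,-10.7,5,0],[-6.2,-10.7,10,0],[-6.2,-10.7,10,0],[-6.2,-10.7,10,0],[-6.2,-10.7,10,0],[-6.2,-10.7,10,0]]'
python3 - <<'E'
from h import *
from station import bot
rows([(.5498,-.222,.126)])
c=bot.read_camera("side"); 
cv2.imwrite("pics/s1.png",cv2.resize(c["pixels"][90:270,200:400],None,fx=3,fy=3)[:,:,::-1])
E
```

```text
t: 2.6
eef_pos: [0.5507, -0.2207, 0.1815]
tool_rot: [0.001, 0.174, 0.985, -0.0]
contact_force: [0.4, 1.0, -0.5]
gripper_width: 0.997
grasp_force: 0.0
t 2.6 p [ 0.5507 -0.2207  0.1815] ydeg 70.0 F [ 0.38  1.01 -0.5 ]
[0.05, -0.15, 5.55] 0
```

View pics/s1.png

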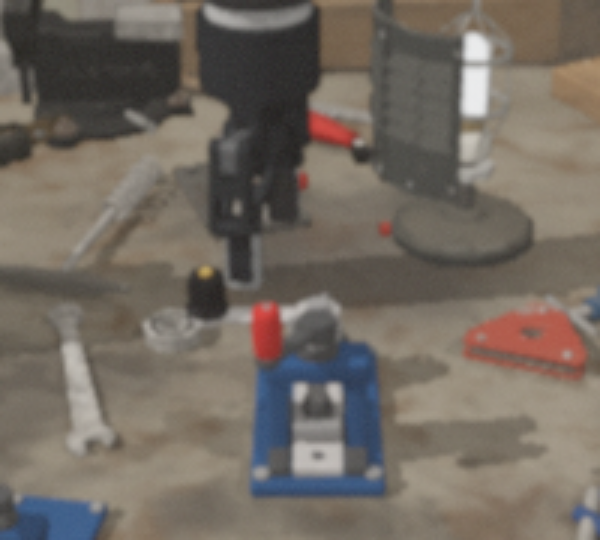

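The picture shows the open fingers at (240,280) and (285,215), straddling the line above the knob at (267,330). I'll go down and grip.

```bash
python3 -m jog '[[0,-0.1,2,0],[0,-0.1,4,0],[0,-0.1,5.4,0],[0,-0.1,5.4,0],[0,-0.1,5.4,0],[0,-0.1,5.4,0],[0,-0.1,5.4,0]]'
python3 -m jog '[[0,0,0,0],[0,0,0,0],[0,0,0,0],[0,0,0,0],[0,0,0,0],[0,0,0,0],[0,0,0,0],[0,0,0,0],[0,0,0,0],[0,0,0,0]]' 1 40
python3 -c "
from h import *
rows([(.5498,-.222,.126)])"
```

```text
t: 3.23
eef_pos: [0.5505, -0.2216, 0.1278]
tool_rot: [0.002, 0.174, 0.985, -0.0]
contact_force: [0.4, 0.6, 0.3]
gripper_width: 0.998
grasp_force: 0.0
t: 4.07
eef_pos: [0.5496, -0.2208, 0.1262]
tool_rot: [0.0, 0.174, 0.985, 0.0]
contact_force: [-1.3, 3.0, 4.8]
gripper_width: 0.23
grasp_force: 39.2
t 4.0667 p [ 0.5496 -0.2208  0.1262] ydeg 70.0 F [-1.35  3.03  4.84]
[-0.06, -0.1, 0.02] 0
```

```bash
cat >> h.py <<'E'
def arc(C,p0,angs,sink=0.,spin=False,base=None):
    C=np.array(C);r=np.array(p0[:2])-C
    out=[]
    for a in angs:
        c,s=np.cos(a),np.sin(a); w=C+np.array([c*r[0]+s*r[1],-s*r[0]+c*r[1]])
        out.append((*w,p0[2]-sink*a))
    rows(out,angs if spin else None,base)
E
python3 -c "
from h import *
p=np.array([.5496,-.2208,.1262])
arc((.5865,-.1805),p,np.arange(.1,.85,.1),.00223,base=p)"
```

```text
t 4.0667 p [ 0.5496 -0.2208  0.1262] ydeg 70.0 F [-1.35  3.03  4.84]
[0.49, 0.23, 0.02] 0
[0.96, 0.52, 0.04] 0
[1.4, 0.84, 0.07] 0
[1.8, 1.21, 0.09] 0
[2.17, 1.62, 0.11] 0
[2.49, 2.06, 0.13] 0
[2.76, 2.53, 0.16] 0
[2.99, 3.03, 0.18] 0
```

```bash
python3 -m jog '[[0.49,0.23,0.02,0],[0.96,0.52,0.04,0],[1.4,0.84,0.07,0],[1.8,1.21,0.09,0]]'
python3 -m jog '[[0.37,0.41,0.02,0],[0.69,0.85,0.04,0],[0.96,1.32,0.07,0],[1.19,1.82,0.09,0]]'
python3 -m jog '[[0,0,0,0],[0,0,0,0]]'
python3 - <<'E'
from h import *
from station import bot
t=bot.read_camera("top");np.savez("pics/top1.npz",**t)
cv2.imwrite("pics/t1.png",cv2.resize(t["pixels"][150:270,240:400],None,fx=4,fy=4,interpolation=2)[:,:,::-1])
E
```

```text
t: 4.4
eef_pos: [0.5377, -0.2051, 0.1256]
tool_rot: [0.002, 0.174, 0.985, -0.001]
contact_force: [4.9, -3.0, -0.8]
gripper_width: 0.226
grasp_force: 39.3
t: 4.73
eef_pos: [0.5319, -0.1842, 0.1246]
tool_rot: [0.001, 0.175, 0.985, -0.001]
contact_force: [2.2, -4.5, 1.3]
gripper_width: 0.227
grasp_force: 39.5
t: 4.9
eef_pos: [0.5319, -0.1828, 0.1245]
tool_rot: [0.0, 0.174, 0.985, -0.0]
contact_force: [0.9, -2.3, 3.7]
gripper_width: 0.229
grasp_force: 39.7
```

View pics/t1.png

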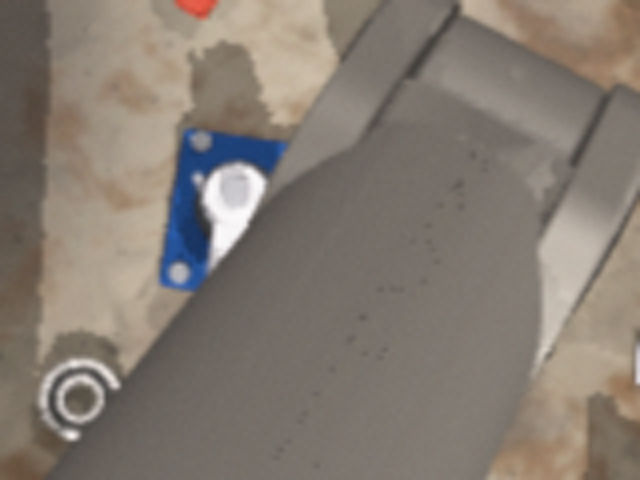

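The arm hides the vise from the top camera. The forces are only crank friction, so the knob is following the arc as intended.

```bash
python3 -c "
from h import *
p=np.array([.5319,-.1825,.1245])
arc((.5865,-.1805),p,np.arange(.1,1.55,.1),.00223,base=p)"
```

```text
t 4.95 p [ 0.5319 -0.1825  0.1245] ydeg 69.9 F [ 0.92 -1.71  3.86]
[0.18, 0.52, 0.02] 0
[0.31, 1.05, 0.04] 0
[0.38, 1.59, 0.07] 0
[0.4, 2.13, 0.09] 0
[0.37, 2.68, 0.11] 0
[0.28, 3.22, 0.13] 0
[0.14, 3.74, 0.16] 0
[-0.06, 4.25, 0.18] 0
[-0.3, 4.74, 0.2] 0
[-0.59, 5.21, 0.22] 0
[-0.93, 5.64, 0.25] 0
[-1.31, 6.03, 0.27] 0
[-1.72, 6.39, 0.29] 0
[-2.17, 6.7, 0.31] 0
[-2.65, 6.96, 0.34] 0
```

```bash
python3 -m jog '[[0.18,0.52,0.02,0],[0.31,1.05,0.04,0],[0.38,1.59,0.07,0],[0.4,2.13,0.09,0],[0.37,2.68,0.11,0],[0.28,3.22,0.13,0],[0.14,3.74,0.16,0],[0.14,3.74,0.16,0]]'
python3 -m jog '[[-0.2,0.51,0.02,0],[-0.44,1.0,0.04,0],[-0.73,1.47,0.06,0],[-1.07,1.9,0.09,0],[-1.07,1.9,0.09,0]]'
python3 -m jog '[[-0.38,0.39,0.02,0],[-0.79,0.75,0.04,0],[-1.24,1.06,0.06,0],[-1.72,1.32,0.09,0],[-1.72,1.32,0.09,0],[-1.72,1.32,0.09,0]]'
python3 -c "
from h import *
from station import bot
p=np.array(bot.get_obs()['eef_pos']);d=p[:2]-[.5865,-.1805];print(np.hypot(*d),np.degrees(np.arctan2(d[1],d[0])))
p[:2]=np.array([.5865,-.1805])+.0546*d/np.hypot(*d)
arc((.5865,-.1805),p,np.arange(.1,1.05,.1),.00223)"
```

```text
t: 5.62
eef_pos: [0.5435, -0.1461, 0.1229]
tool_rot: [-0.0, 0.174, 0.985, 0.0]
contact_force: [0.2, -2.3, 5.9]
gripper_width: 0.232
grasp_force: 40.0
t: 6.03
eef_pos: [0.5599, -0.1321, 0.122]
tool_rot: [-0.0, 0.174, 0.985, 0.0]
contact_force: [-0.6, -1.4, 7.9]
gripper_width: 0.228
grasp_force: 40.2
t: 6.53
eef_pos: [0.5803, -0.1254, 0.1211]
tool_rot: [-0.0, 0.174, 0.985, 0.0]
contact_force: [-0.4, -1.2, 7.9]
gripper_width: 0.232
grasp_force: 40.2
0.05546931140921475 96.38095588417853
t 6.5333 p [ 0.5803 -0.1254  0.1211] ydeg 70.0 F [-0.43 -1.21  7.94]
[-0.54, 0.14, 0.02] 0
[-1.06, 0.31, 0.04] 0
[-1.59, 0.42, 0.07] 0
[-2.13, 0.48, 0.09] 0
[-2.68, 0.49, 0.11] 0
[-3.22, 0.44, 0.13] 0
[-3.76, 0.34, 0.15] 0
[-4.28, 0.18, 0.17] 0
[-4.79, -0.03, 0.2] 0
[-5.27, -0.28, 0.22] 0
```

```bash
python3 -m jog '[[-0.54,0.14,0,0],[-1.06,0.31,0,0],[-1.06,0.31,0,0],[-1.06,0.31,0,0]]'|sed -n '2p;4p'
python3 -m jog '[[-0.53,0.11,0.02,0],[-1.07,0.17,0.04,0],[-1.07,0.17,0.04,0],[-1.07,0.17,0.04,0]]'|sed -n '2p;4p'
python3 -m jog '[[-0.55,0.01,0.02,0],[-1.09,-0.04,0.04,0],[-1.09,-0.04,0.04,0],[-1.09,-0.04,0.04,0]]'|sed -n '2p;4p'
python3 -c "
from h import *
from station import bot
p=np.array(bot.get_obs()['eef_pos']);d=p[:2]-[.5865,-.1805];print(np.hypot(*d),np.degrees(np.arctan2(d[1],d[0])))
arc((.5865,-.1805),p,np.arange(.1,.35,.05),.00223)"
```

```text
eef_pos: [0.5909, -0.1252, 0.1208]
contact_force: [-2.0, 0.7, 7.1]
eef_pos: [0.6007, -0.1269, 0.1205]
contact_force: [-4.4, 1.6, 12.6]
eef_pos: [0.6098, -0.13, 0.1203]
contact_force: [-8.6, 4.4, 16.1]
0.05557447989862253 65.21634567797328
t 7.5333 p [ 0.6098 -0.13    0.1203] ydeg 70.0 F [-8.6   4.4  16.12]
[-0.55, -0.07, 0.02] 0
[-0.82, -0.13, 0.03] 0
[-1.09, -0.2, 0.04] 0
[-1.36, -0.29, 0.05] 0
[-1.62, -0.39, 0.05] 0
```

```bash
python3 -m jog '[[0,0,-0.05,0],[0,0,-0.1,0],[0,0,-0.1,0],[0,0,-0.1,0]]'|sed -n '2p;4p'
python3 -m jog '[[-0.27,-0.03,0,0],[-0.27,-0.03,0,0],[-0.27,-0.03,0,0],[-0.27,-0.03,0,0]]'|sed -n '2p;4p'
python3 - <<'E'
from h import *
from station import bot
s=bot.read_camera("side");np.savez("pics/side2.npz",**s)
cv2.imwrite("pics/s2.png",cv2.resize(s["pixels"][150:270,240:360],None,fx=5,fy=5,interpolation=2)[:,:,::-1])
E
```

```text
eef_pos: [0.6097, -0.13, 0.1205]
contact_force: [-7.2, 3.5, 10.1]
eef_pos: [0.6108, -0.1305, 0.1204]
contact_force: [-10.6, 5.9, 14.8]
```

View pics/s2.png

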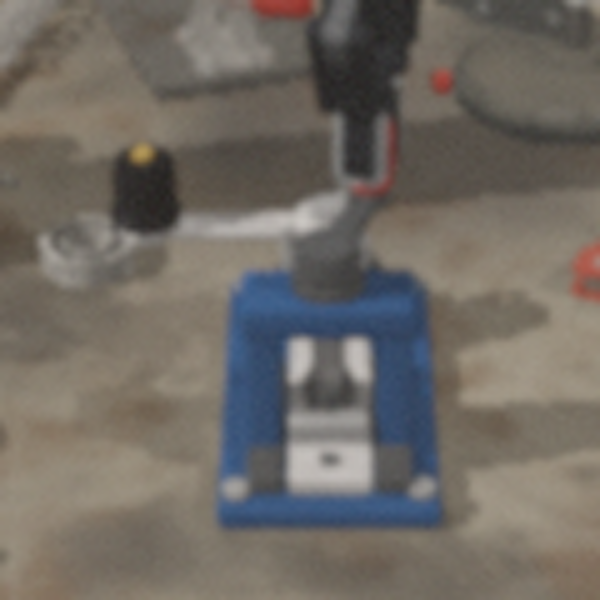

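```bash
python3 -m jog '[[-0.3,-0.05,0,0],[-0.3,-0.05,0,0],[-0.3,-0.05,0,0],[-0.3,-0.05,0,0]]'|sed -n '2p;4p'
python3 -m jog '[[-0.29,-0.08,0,0],[-0.29,-0.08,0,0],[-0.29,-0.08,0,0],[-0.29,-0.08,0,0]]'|sed -n '2p;4p'
python3 -m jog '[[0,0,0,0],[0,0,0,0]]'|sed -n '2p;4p'
```

```text
eef_pos: [0.6129, -0.1316, 0.1203]
contact_force: [-12.1, 6.7, 15.6]
eef_pos: [0.6151, -0.1328, 0.1203]
contact_force: [-13.5, 8.5, 17.2]
eef_pos: [0.6151, -0.1328, 0.1203]
contact_force: [-12.8, 8.2, 16.7]
```

```bash
python3 -m jog '[[-0.28,-0.1,0,0],[-0.28,-0.1,0,0],[-0.28,-0.1,0,0],[-0.28,-0.1,0,0]]'|sed -n '2p;4p'
```

```text
eef_pos: [0.6172, -0.1341, 0.1202]
contact_force: [-14.9, 9.2, 17.5]
```

```bash
python3 -m jog '[[0.2,0.07,0,0],[0.4,0.14,-0.05,0],[0.4,0.14,-0.05,0],[0.4,0.14,-0.05,0]]'|sed -n '2p;4p'
```

```text
eef_pos: [0.6149, -0.1328, 0.1204]
contact_force: [-9.3, 6.1, 10.6]
```

```bash
for i in 1 2 3; do python3 -m jog '[[0.2,0.06,0,0],[0.2,0.06,0,0],[0.2,0.06,0,0],[0.2,0.06,0,0]]'|sed -n '2p;4p';done
```

```text
eef_pos: [0.6136, -0.132, 0.1204]
contact_force: [-8.7, 4.4, 9.5]
eef_pos: [0.6121, -0.1312, 0.1205]
contact_force: [-7.1, 3.7, 8.5]
eef_pos: [0.6105, -0.1304, 0.1205]
contact_force: [-7.0, 2.0, 8.1]
```

```bash
python3 -m jog '[[-0.2,-0.06,0,0],[-0.4,-0.12,0,0],[-0.6,-0.2,0,0],[-0.8,-0.25,0,0],[-1.0,-0.32,0.05,0],[-1.0,-0.32,0.05,0],[-1.0,-0.32,0.05,0],[-1.0,-0.32,0.05,0]]'|sed -n '2p;4p'
python3 -m jog '[[-0.15,-0.06,0,0],[-0.15,-0.06,0,0],[-0.15,-0.06,0,0],[-0.15,-0.06,0,0]]'|sed -n '2p;4p'
```

```text
eef_pos: [0.6172, -0.1341, 0.1202]
contact_force: [-13.9, 8.8, 17.7]
eef_pos: [0.6181, -0.1347, 0.1202]
contact_force: [-14.7, 10.0, 18.3]
```

```bash
python3 -m jog '[[0.3,0.1,0,0],[0.5,0.2,0,0],[0.5,0.2,-0.2,0],[0.5,0.2,-0.2,0]]' -1
python3 -m jog '[[0,0,-3,0],[0,0,-6,0],[0,0,-9,0],[0,0,-9,0]]'
python3 - <<'E'
from h import *
from station import bot
for n in("side","top"):
    c=bot.read_camera(n); np.savez(f"pics/{n}3.npz",**c)
    hsv=cv2.cvtColor(c["pixels"],cv2.COLOR_RGB2HSV).astype(int)
    m=((hsv[...,0]<8)|(hsv[...,0]>172))&(hsv[...,1]>150)&(hsv[...,2]>90)
    P=cloud(c); m&=(abs(P[...,0]-.6)<.07)&(abs(P[...,1]+.15)<.09)&(P[...,2]>.09)&(P[...,2]<.2)
    if m.sum(): Q=P[m];print(n,m.sum(),np.median(Q,0),np.percentile(Q,3,axis=0),np.percentile(Q,97,axis=0)); v,u=np.nonzero(m);print(u.min(),u.max(),v.min(),v.max(),u.mean(),v.mean())
cv2.imwrite("pics/s3.png",cv2.resize(np.hstack([load("side3")["pixels"][150:260,240:350],load("top3")["pixels"][150:260,260:370]]),None,fx=3.6,fy=3.6,interpolation=2)[:,:,::-1])
E
```

```text
t: 12.08
eef_pos: [0.619, -0.1365, 0.1229]
tool_rot: [-0.0, 0.174, 0.985, 0.0]
contact_force: [0.5, -0.5, 0.9]
gripper_width: 0.786
grasp_force: 0.0
t: 12.42
eef_pos: [0.6225, -0.1384, 0.2192]
tool_rot: [0.005, 0.175, 0.985, 0.0]
contact_force: [0.4, 0.1, -0.5]
gripper_width: 1.007
grasp_force: 0.0
side 123 [ 0.59879728 -0.13480915  0.13418411] [ 0.59067887 -0.13884544  0.11675084] [ 0.6077576  -0.12849096  0.14912392]
304 312 172 187 308.2682926829268 179.28455284552845
```

View pics/s3.png

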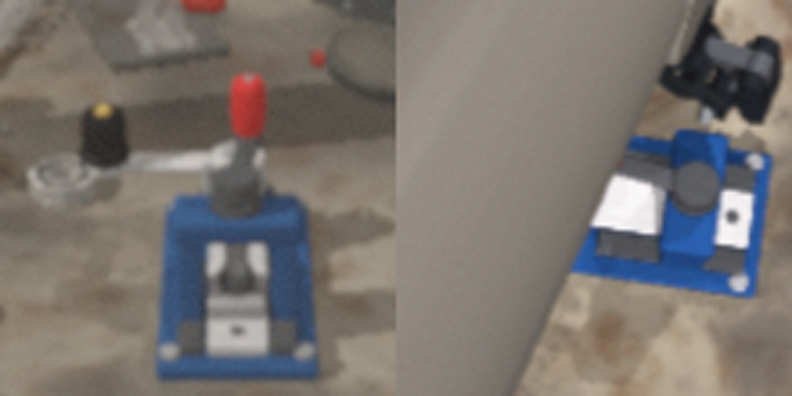

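The side view puts the knob at about (247,105) in the crop. After release the crank sprang back to roughly 3.27, where its friction balances the spring. I had pushed it to about 17.5 N, which is in the asked band. I'll go on to the roller.

```bash
python3 -c "
from h import *
rows([(.5125,-.0778,.2),(.5125,-.0778,.079)])"
```

```text
t 12.5167 p [ 0.62   -0.1373  0.2143] ydeg 69.9 F [-0.6   0.58  0.23]
[12.15, 1.9, 1.4] 0
[12.18, 1.89, 13.5] 0
```

```bash
python3 -m jog '[[4,0.6,0,-0.1],[8,1.2,0,-0.2],[12.15,1.9,0,-0.26],[12.15,1.9,1.4,-0.26],[12.15,1.9,3.4,-0.26],[12.15,1.9,3.4,-0.26],[12.15,1.9,3.4,-0.26],[12.15,1.9,3.4,-0.26],[12.15,1.9,3.4,-0.26]]'
python3 - <<'E'
from h import *
from station import bot
rows([(.5125,-.0778,.079)])
s=bot.read_camera("side");np.savez("pics/side4.npz",**s)
cv2.imwrite("pics/s4.png",cv2.resize(s["pixels"][110:230,220:340],None,fx=4.5,fy=4.5,interpolation=2)[:,:,::-1])
E
```

```text
t: 13.27
eef_pos: [0.5123, -0.0778, 0.1795]
tool_rot: [0.0, 0.045, 0.999, -0.0]
contact_force: [-0.4, -0.0, 0.1]
gripper_width: 1.004
grasp_force: 0.0
t 13.2667 p [ 0.5123 -0.0778  0.1795] ydeg 84.8 F [-0.4  -0.03  0.11]
[-0.02, 0.0, 10.05] 0
```

View pics/s4.png

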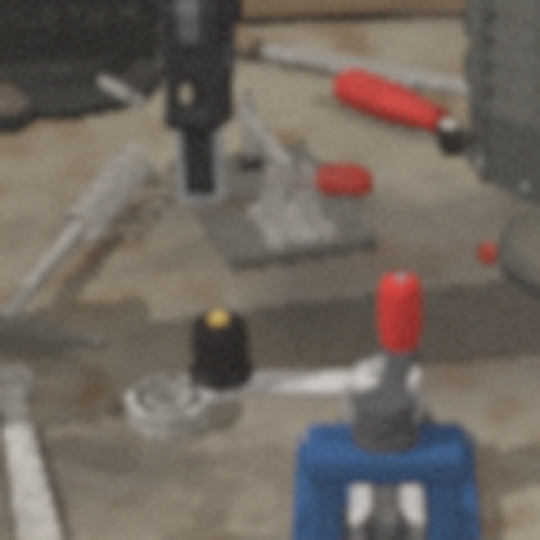

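The near finger is at (203,190) and the roller at (220,345), and after allowing for parallax they line up. I'll go down and grip.

```bash
python3 -m jog '[[0,0,3,0],[0,0,6,0],[0,0,9,0],[0,0,10.05,0],[0,0,10.05,0],[0,0,10.05,0],[0,0,10.05,0]]'
python3 -m jog '[[0,0,0,0],[0,0,0,0],[0,0,0,0],[0,0,0,0],[0,0,0,0],[0,0,0,0],[0,0,0,0],[0,0,0,0],[0,0,0,0],[0,0,0,0]]' 1 40
python3 - <<'E'
from h import *
from station import bot
p=np.array(bot.get_obs()["eef_pos"]); C=np.array([.597,-.0855]); print(np.linalg.norm(p[:2]-C))
arc(C,p,np.arange(.1,.65,.1),0,True)
E
```

```text
t: 13.9
eef_pos: [0.5129, -0.0777, 0.0801]
tool_rot: [0.001, 0.045, 0.999, 0.0]
contact_force: [0.6, -1.1, -0.4]
gripper_width: 0.999
grasp_force: 0.0
t: 14.73
eef_pos: [0.5124, -0.0751, 0.0795]
tool_rot: [0.001, 0.044, 0.999, 0.001]
contact_force: [-1.6, 6.5, 9.5]
gripper_width: 0.316
grasp_force: 38.7
0.08522892258949973
t 14.7333 p [ 0.5124 -0.0751  0.0795] ydeg 85.0 F [-1.59  6.48  9.47]
[-0.07, 0.85, 0.0] 0.1
[-0.23, 1.69, 0.0] 0.2
[-0.47, 2.5, 0.01] 0.3
[-0.78, 3.29, 0.01] 0.4
[-1.18, 4.05, 0.01] 0.5
[-1.65, 4.76, 0.01] 0.6
```

```bash
python3 -m jog '[[-0.07,1.2,-0.1,0.1],[-0.23,2.05,-0.1,0.2],[-0.23,2.05,-0.1,0.2],[-0.23,2.05,-0.1,0.2]]'
python3 - <<'E'
from h import *
from station import bot
o=bot.get_obs();p=np.array(o["eef_pos"]); C=np.array([.597,-.0855]); d=p[:2]-C;r=np.linalg.norm(d);u=d/r;F=np.array(o["contact_force"][:2]);print(r,np.degrees(np.arctan2(*d[::-1])),"rad",F@u,"tan(cw)",F@[u[1],-u[0]])
arc(C,p,np.arange(.1,.45,.1),0,True)
E
```

```text
t: 15.07
eef_pos: [0.5159, -0.0576, 0.0798]
tool_rot: [0.0, 0.143, 0.99, -0.0]
contact_force: [0.0, -2.5, 2.4]
gripper_width: 0.318
grasp_force: 41.2
0.08578098566151202 161.0356863704836 rad -0.8364851256938958 tan(cw) -2.386052331725503
t 15.0667 p [ 0.5159 -0.0576  0.0798] ydeg 73.6 F [ 0.02 -2.53  2.42]
[-0.08, 0.85, -0.0] 0.1
[-0.25, 1.69, -0.0] 0.2
[-0.5, 2.52, -0.0] 0.3
[-0.83, 3.31, -0.0] 0.4
```

```bash
cat > m.py <<'E'
from h import *
from station import bot
import sys
o=bot.get_obs();p=np.array(o["eef_pos"]); C=np.array([.597,-.0855]); d=p[:2]-C;r=np.linalg.norm(d);u=d/r;F=np.array(o["contact_force"][:2]);print(r,np.degrees(np.arctan2(*d[::-1])),"rad",F@u,"tan(cw)",F@[u[1],-u[0]],"Fz",o["contact_force"][2],o["gripper_width"])
p[:2]=C+.0855*u
arc(C,p,np.arange(.1,.45,.1),0,True)
E
python3 -m jog '[[-0.08,0.85,0,0.1],[-0.25,1.69,0,0.2],[-0.5,2.52,0,0.3],[-0.83,3.31,0,0.4],[-0.83,3.31,0,0.4],[-0.83,3.31,0,0.4]]'>/dev/null;python3 m.py
```

```text
0.08672914977598739 138.63534980442716 rad 2.520389858591692 tan(cw) -4.108964395977316 Fz 9.112599606775712 0.31773986813121896
t 15.5667 p [ 0.5319 -0.0282  0.0797] ydeg 50.6 F [-4.61 -1.42  9.11]
[-0.2, 0.85, -0.0] 0.1
[-0.35, 1.69, -0.0] 0.2
[-0.59, 2.51, -0.01] 0.3
[-0.91, 3.3, -0.01] 0.4
```

```bash
sed -i 's/.597,-.0855/.5967,-.083/; s/p\[:2\]=.*/p[:2]=C+.085*u/' m.py; python3 m.py
```

```text
0.08486846272009843 139.76829159148906 rad 2.601140723821432 tan(cw) -4.058327288622592 Fz 9.112599606775712 0.31773986813121896
t 15.5667 p [ 0.5319 -0.0282  0.0797] ydeg 50.6 F [-4.61 -1.42  9.11]
[-0.04, 0.85, -0.0] 0.1
[-0.18, 1.69, -0.0] 0.2
[-0.4, 2.51, -0.0] 0.3
[-0.71, 3.3, -0.01] 0.4
```

```bash
python3 -m jog '[[-0.04,0.85,-0.05,0.1],[-0.18,1.69,-0.05,0.2],[-0.4,2.51,-0.05,0.3],[-0.71,3.3,-0.05,0.4],[-0.71,3.3,-0.05,0.4],[-0.71,3.3,-0.05,0.4]]'>/dev/null;python3 m.py
```

```text
0.08529686117758258 117.15632784432856 rad 3.460428917138649 tan(cw) -4.948461091523116 Fz 7.66279283041439 0.32159825926274965
t 16.0667 p [ 0.5578 -0.0071  0.0797] ydeg 27.7 F [-5.98  0.82  7.66]
[-0.08, 0.85, -0.0] 0.1
[-0.22, 1.69, -0.01] 0.2
[-0.43, 2.51, -0.01] 0.3
[-0.73, 3.3, -0.01] 0.4
```

```bash
python3 -m jog '[[0.05,0.85,-0.05,0.1],[-0.1,1.69,-0.05,0.2],[-0.1,1.69,-0.05,0.2],[-0.1,1.69,-0.05,0.2]]'>/dev/null;python3 m.py; python3 -m jog '[[-0.02,0.4,0,0.05],[-0.02,0.4,0,0.05],[-0.02,0.4,0,0.05]]'>/dev/null;python3 m.py
```

```text
0.08561629558867953 106.13115195808602 rad 0.9072404899590902 tan(cw) -5.786952211354511 Fz 2.4198512591038557 0.32127302964789645
t 16.4 p [ 0.5729 -0.0008  0.0799] ydeg 16.3 F [-5.81 -0.74  2.42]
[-0.11, 0.85, -0.0] 0.1
[-0.24, 1.69, -0.01] 0.2
[-0.45, 2.51, -0.01] 0.3
[-0.74, 3.31, -0.01] 0.4
0.08565027280828937 103.69677011659981 rad 0.7064335925033712 tan(cw) -5.644115741403172 Fz 3.33936144989304 0.3202969522997709
t 16.65 p [5.764e-01 2.000e-04 7.980e-02] ydeg 13.5 F [-5.65 -0.65  3.34]
[-0.1, 0.85, -0.0] 0.1
[-0.23, 1.69, -0.01] 0.2
[-0.44, 2.51, -0.01] 0.3
[-0.72, 3.31, -0.02] 0.4
```

```bash
for i in 1 2 3; do python3 -m jog '[[-0.02,0.25,0,0.03],[-0.02,0.25,0,0.03],[-0.02,0.25,0,0.03]]'>/dev/null;python3 m.py|head -1; done
```

```text
0.0857108387334707 102.06519127695138 rad 0.9481284318743103 tan(cw) -5.8895208503248835 Fz 3.7440335722247324 0.3179785761031671
0.08574128725427806 100.38318206748166 rad 1.2139145465761287 tan(cw) -6.327284166994514 Fz 2.237445713035137 0.3168350609314878
0.08576487623012692 98.73761371445245 rad 1.980606672286954 tan(cw) -6.46627419557222 Fz 3.4853088831633445 0.32206952731267524
```

```bash
for i in 1 2; do python3 -m jog '[[-0.02,0.2,0,0.024],[-0.02,0.2,0,0.024],[-0.02,0.2,0,0.024]]'>/dev/null;python3 m.py|head -1; done
```

```text
0.08577086067529083 98.27273457033934 rad 3.3298658895246143 tan(cw) -9.929098226088584 Fz 7.5974361487977 0.3189037708022615
0.08578388123382726 97.95508573173466 rad 3.6274982870971506 tan(cw) -14.81763376970982 Fz 11.795673625980859 0.3175710323871564
```

The tangential force jumped from 6.5 to 14.8 N with almost no motion, so the arm is at its stop. I'll ease the excess push slightly and check that the tensioner has not shifted.

```bash
python3 -m jog '[[0,-0.15,-0.03,0],[0,-0.15,-0.03,0],[0,-0.15,-0.03,0],[0,-0.15,-0.03,0]]'>/dev/null;python3 m.py|head -1
python3 - <<'E'
from h import *
from station import bot
s=bot.read_camera("side");np.savez("pics/side5.npz",**s);a=load("side4")
f=lambda c:cv2.resize(c["pixels"][155:265,250:360],None,fx=3.6,fy=3.6,interpolation=2)
cv2.imwrite("pics/s5.png",np.hstack([f(a),f(s)])[:,:,::-1])
# vise+tongue patch shift
for nm,(y0,y1,x0,x1) in dict(bed=(232,256,284,330),tongue=(222,250,295,318)).items():
    g=[cv2.cvtColor(c["pixels"],cv2.COLOR_RGB2GRAY)[y0:y1,x0:x1].astype(np.float32) for c in(a,s)]
    print(nm,cv2.phaseCorrelate(*g,cv2.createHanningWindow(g[0].shape[::-1],5)),abs(g[0]-g[1]).max())
E
```

```text
0.08575622912266369 98.1818676735292 rad 2.1064884195096116 tan(cw) -9.898247927476692 Fz 5.725006737460597 0.3180708117514506
bed ((0.03491879268159792, 0.047762343849040434), 0.8471646656592687) 12.0
tongue ((0.16345446259541418, 0.09528160000592578), 0.9220849759048886) 23.0
```

View pics/s5.png

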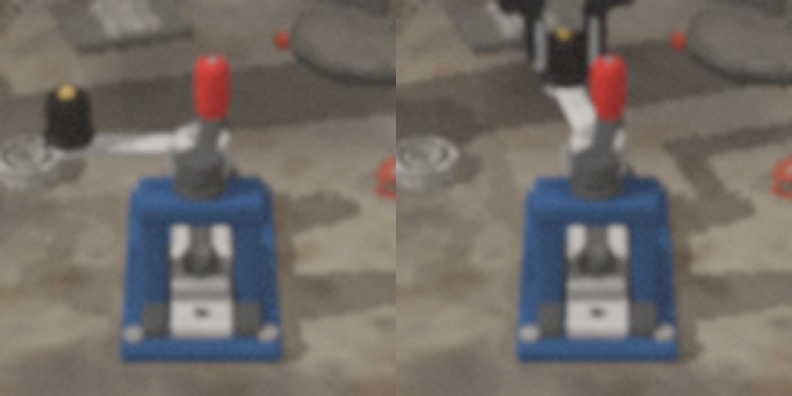

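The before and after views match: the tongue at about (202,312) in the crop has not moved, the roller is held forward, and the bearing is untouched. I'm handing in.

```bash
python3 -c "
from station import bot
print(bot.hand_in())"
```

```text
the job is handed in; nothing more can be done
None
```

I cranked the jaw to about 17.5 N and handed in with the arm held at its forward stop and no visible shift of the tensioner, but on release the crank sprang back about 0.4 rad to roughly 3.27, so the clamp may have ended looser than asked.

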